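# Open the ratchet jaw of the tin rack

## Task

Open the tin rack to make room for the next tin: press down the orange release on its sliding jaw and, keeping it pressed, push the jaw back along the bar, away from the tin, until it is up against the black block at the open end; then let go and move clear. Leave the tin and the spice jar standing where they are in the rack, and do not disturb the pepper mill and the black cup beside it.

Things in the scene. Friction and masses are not known exactly. Their poses are not given: they have to be found in the camera images.
- rack: Fixed rack: wooden base 130 x 362 x 6 mm, steel bar along its y axis, grey end plate at +y, black end block at -y. Origin on the table under the base's middle; x away from the robot, y along the bar (robot's left), z up; yaw up to 0.3 rad. Bar axis at rack x = +40 mm, top 54 mm above the table, teeth (8 mm pitch) underneath. Tin and jar stand on the base on the robot's side of the bar.
- jaw (a joint): Travel of the grey jaw along the bar, m: 0 nearest the tin, 0.125 against the black end block; grows towards rack -y. Friction a few N. While the release is up the ratchet blocks it towards -y; towards the tin it clicks along. Carriage 80 mm long, 36 mm wide, top 66 mm above the table.
- release (a joint): Travel of the orange release pad, straight down, m: 0 up, 0.010 fully down (hard stop). The pawl is clear of the teeth from 0.0055 on. Sprung: about 4 N to start, 8 N fully down; comes up when let go. At the start the pawl may rest on a tooth's slope: the pad then stands up to 5 mm low, and the jaw can go back by up to one tooth before it locks. There are no teeth in the last 7 mm of the jaw's travel.
- release_top (a point): Centre of the top of the orange release pad, 86 mm above the table when up; moves with jaw and pad. The pad is 36 mm (across the bar) x 40 mm (along it). At jaw travel 0 it lies at rack x = +40, y = +10 mm. Nothing of the jaw rises higher beside it or on its +y side.
- jaw_wall (a point): On the jaw's upright grey thumb wall, on the face looking to rack +y, 40 mm towards -y from the pad's centre (20 mm past its edge). The point is 102 mm above the table; wall 36 mm wide, 13 mm thick, top at 118 mm. A fingertip holding the pad down can push the jaw along by this face.
- tin_mid (a point): Middle of a low tin, 75 mm across, 58 mm tall, standing in the rack next to the jaw; loose.
- jar_mid (a point): Middle of a spice jar with green cap, 41 mm across, 103 mm tall, standing in the rack by the fixed end plate; loose.
- mill_mid (a point): Middle of a grey pepper mill, 44 mm across, 90 mm tall, standing on the table near the rack; loose.
- cup_mid (a point): Middle of a small black portion cup, 65 mm across, 38 mm tall, standing on the table near the rack; loose.
Things that resemble listed ones, but are neither listed nor needed, are in the scene too. What is shaped like the part that bears jar_mid but yellow is not meant. What is shaped like the part that bears tin_mid but pink is not meant.

How it is judged:
On the way, in this order (a step that is already met when the one before it is completed fails the run):
1. the fingers press the orange release down while the jaw is not yet back (value of joint release above 0.0045 m and value of joint jaw below 0.1 m and contact force between the fingers and release above 1 N), for 0.1 s.
2. the jaw is back at the end block (value of joint jaw above 0.117 m), for 0.1 s.
At the end, for the whole second after the job is handed in: The jaw stands within 8 mm of its end block, the release has sprung up again (less than 3 mm down), tin and jar stand upright within 15 mm of where they stood, pepper mill and black cup within 30 mm (value of joint jaw above 0.117 m and value of joint release below 0.003 m and distance of each of tin_mid, jar_mid from where it was at the start of the episode below 0.015 m and angle between each of tin_mid, jar_mid's own z axis and vertical below 0.15 rad and distance of each of mill_mid, cup_mid from where it was at the start of the episode below 0.03 m); the robot touches nothing.
It fails at once if the tin or the spice jar is lifted, tipped or shoved (distance of any of tin_mid, jar_mid from where it was at the start of the episode above 0.03 m or angle between any of tin_mid, jar_mid's own z axis and vertical above 0.4 rad).
It fails at once if the pepper mill or the black cup is lifted or shoved (distance of any of mill_mid, cup_mid from where it was at the start of the episode above 0.05 m).
It also fails if it takes over 35 s, if anything falls off the work surface, if the arm or the gripper's body presses on something with over 40 N, if the wrist force passes 120 N, or if a joint passes its speed limit or range.

## Robot

A 7-joint arm with a two-finger parallel gripper is mounted at the origin on a cart in front of the work surface, level with it; the furniture and walls round the work are solid. World frame = base frame: x ahead of the robot, y to its left, z up, the work surface at z = 0. Lengths are in m, angles in rad, forces in N, time in s.
With the tool pointing down it reaches from about 0.4 to 0.85 m from the base axis. Payload 4.5 kg.
Tool frame: the origin (TCP) lies midway between the tips of the shut fingers; the grasp point (between the pads) lies 19 mm behind it; z points along the fingers, y is the direction in which the jaws open and shut (so a half turn about z gives the same grasp; the last joint's range is limited). The gripper opens to 88 mm and grips with 3 to 60 N. Pads are 18 mm wide; open, the fingers measure 123 mm over their backs; the gripper's body (75 mm by 187 mm) begins 45 mm behind the grasp point.
Start: joints at [1.198, 0.689, -0.195, 1.565, 0.157, 0.902, -0.215], TCP at [0.247, -0.574, 0.239] pointing down, gripper open.
Joint ranges: [-3.01, 3.01], [-0.46, 2.08], [-1.47, 1.51], [0.13, 2.56], [-1, 4.14], [0.04, 2.09], [-2.66, 2.66]. Speed limits (rad/s): [2.57, 2.57, 3.14, 3.14, 3.14, 3.14, 3.14].

## Interface

Orientations are given as a unit quaternion [x, y, z, w].
In Python, from plant import get_state, snapshot, finish_job, regions_of gives the robot as it stands.
- The arm moves only by the tool send_rows, never from a script. Its argument "series" is a list of rows, each an object of numbers: "grip": the opening, from 0 (shut) to 1 (fully open); "dx", "dy", "dz": the shift along the tool's x, y, z in mm; "turn": the turn about the tool's z in rad. A call has 1 to 20 rows; each row shifts and turns the commanded pose from where the row before left it, along the tool's axes as they then stand; what a row does not reach is not made up. A row lasts 1/10 s, in which the tool goes at most 50 mm and 8.59 degrees, less where a joint would pass 70% of its speed; a pose out of reach is approached as far as the arm can. A call is refused whole if a number of a shift passes 50 or a number of a turn 0.15, either way. A call with a gripper value outside its range is refused whole. The fingers move at their own pace and stop on an object; "force" is the grip in N (left out, the last holds). Time passes only in rows, so rows that do not move let the fingers close. It gives the time, the measured TCP pose, the force and the opening at its end, in the units of the state.
- get_state(): the state, without advancing time (a new reading comes with each control period).
- snapshot(name): name is "side" or "top" or "wrist"; returns a dict with "img" (420x560x3 uint8, red, green, blue), "depth" (420x560 float32, m along the optical axis (not along the pixel's ray), 0 where there is no reading), "fov_y" (degrees; the focal length in pixels is half the picture's height over the tangent of half this angle, whatever the lens; pixels are square), "cx", "cy" (the principal point, pixels), "k1" (the pictures are not rectified: a ray, as slopes to the right and down, at radius r is drawn at 1 + k1 r^2 times it, then the intrinsics apply), "R" (3x3) and "t" (3): a world point X has camera coordinates R X + t. Camera axes: x right, y down, z forward; pixel columns grow to the right and rows downward; lengths in m; the calibration is good to about 2 mm. A picture is of the moment at which its call begins.
- finish_job(): hands the job in, once; it reports no verdict.
Trained networks look in a picture, given as the dict that the camera call returned (one of the last four; its "shot" number tells which), for a name from the list of things; names that differ only in an ending like _2 or _b are one class to them, and where a whole thing is asked for, a point or a joint stands for the part that bears it (a point fixed in the world has none). Each returns a list of dicts, best first, with "score" (0 to 1); they miss things now and then, are a little off and sometimes report something else, mostly with a low value. They report only what shows in the picture. A call takes as long as a camera call. They do not tell look-alikes from the thing itself.
- regions_of(picture, target): "pixels" (420x560 bool, what is visible of it) and "extent" ([left, top, right, bottom] in pixels, round what is visible of it).
The state is a dict: "clock": time; "q": joint angles; "qd": joint speeds; "joint_torque": joint torques, N m; "tool_pos": TCP position; "eef_rot": TCP orientation; "contact_force": force on the tool from outside, world axes, zero at the start; "moment": the same for the moment, N m; "opening": opening from 0.0 (shut) to 1.0 (fully open).
Only numpy, scipy, OpenCV 4.12 (cv2) and the standard library are available. Lean on these libraries where they do the work, as an engineer would, in place of code of your own. Each camera call takes 0.05 s, during which the arm holds its last target.

## Working session

There is one attempt and no reset: what is moved stays moved. The work goes in short steps, Python scripts to look and compute and a tool call to move; the robot and the scene stay as the last step left them, time stands still between calls to the robot, and variables do not carry over. Pictures are saved under pics/ and viewed, and the job is handed in when it is done.

Besides the shell and the picture viewer there is one more tool, called by a JSON object that holds its "fn" and its "kwargs", one argument or row to a line. send_rows: Moves the arm, as the interface text tells. Its arguments: {"type":"object","properties":{"series":{"type":"array","items":{"type":"object","properties":{"grip":{"type":"number"},"dx":{"type":"number"},"dy":{"type":"number"},"dz":{"type":"number"},"turn":{"type":"number"}}}},"force":{"type":"number"}},"required":["series"]}

```bash
mkdir -p pics; ls; cat > h.py <<'E'
import numpy as np, cv2, pickle
from plant import *
def snap(n,f):
    s=snapshot(n); cv2.imwrite('pics/'+f+'.png',s['img'][:,:,::-1]); pickle.dump(s,open(f+'.pkl','wb')); return s
def unproj(s,u,v,d=None):
    u=np.atleast_1d(np.asarray(u,float));v=np.atleast_1d(np.asarray(v,float))
    f=210/np.tan(np.radians(s['fov_y'])/2)
    K=np.array([[f,0,s['cx']],[0,f,s['cy']],[0,0,1]])
    p=cv2.undistortPoints(np.stack([u,v],1)[:,None],K,np.array([s['k1'],0,0,0.]))[:,0]
    if d is None: d=s['depth'][v.astype(int),u.astype(int)]
    X=np.c_[p*np.reshape(d,(-1,1)),np.broadcast_to(d,u.shape)]
    return (X-s['t'])@s['R']
E
python3 - <<'E'
from h import *
st=get_state();print(st)
for n in('top','side'):
    s=snap(n,n+'0'); print(n,s['fov_y'],s['k1'],s['R'],s['t'])
    for t in ('rack','jaw','release','tin_mid','jar_mid','mill_mid','cup_mid'):
        for r in regions_of(s,t)[:3]:
            m=r['pixels']; v,u=np.nonzero(m); k=s['depth'][v,u]>0
            P=unproj(s,u[k],v[k])
            print(t,round(r['score'],2),r['extent'],np.median(P,0).round(3),P[:,2].max().round(3)) if len(P) else 0
E
```

```text
pics
{'clock': 0.0, 'q': array([ 1.19781862,  0.68999431, -0.19454332,  1.56631478,  0.15732095,
        0.90252093, -0.21510717]), 'qd': array([ 6.82521148e-04,  4.73588145e-04, -6.46573913e-04, -9.14372578e-05,
        9.92557761e-04,  1.59083429e-03, -3.31423872e-04]), 'joint_torque': array([ 1.58739003e-03, -5.27564335e+01, -1.26627780e+00, -1.53432924e+01,
       -5.26296627e-02,  6.66489432e-03,  1.59927476e-04]), 'tool_pos': array([ 0.24699827, -0.57344083,  0.23791215]), 'eef_rot': array([ 9.79376238e-01,  2.02042910e-01, -2.50292782e-04, -8.85947406e-04]), 'contact_force': array([ 0.14431772, -0.04233684, -0.81726816]), 'moment': array([0.03398292, 0.0232559 , 0.02173871]), 'opening': 0.9982964930581787}
top 43.798578120947326 -0.206732765321287 [[-2.38204161e-02 -9.99711787e-01 -2.98842434e-03]
 [-9.87802802e-01  2.39965587e-02 -1.53849890e-01]
 [ 1.53877260e-01 -7.12794459e-04 -9.88089713e-01]] [-0.02194407  0.52359819  1.09751959]
rack 0.6 [175.6, 170.8, 339.5, 237.8] [ 0.526 -0.018  0.008] 0.121
jaw 0.76 [254.9, 168.0, 289.3, 232.1] [ 0.548 -0.009  0.069] 0.121
release 0
[... 718 characters left out ...]
 0.024 0.032] 0.121
jaw 0.56 [248.2, 200.7, 298.0, 250.5] [0.541 0.019 0.065] 0.121
release 0.54 [253.4, 219.0, 262.9, 232.7] [0.556 0.001 0.084] 0.089
tin_mid 0.87 [313.1, 229.0, 341.2, 267.3] [0.382 0.055 0.053] 0.061
tin_mid 0.84 [266.9, 246.4, 297.0, 284.8] [0.512 0.094 0.06 ] 0.109
jar_mid 0.89 [279.6, 253.0, 295.0, 283.6] [0.486 0.17  0.1  ] 0.114
jar_mid 0.64 [295.6, 296.9, 316.3, 346.0] [0.454 0.284 0.071] 0.107
mill_mid 0.61 [284.8, 150.2, 298.8, 186.1] [ 0.457 -0.293  0.048] 0.091
mill_mid 0.46 [266.5, 245.8, 300.2, 284.7] [0.51 0.1  0.06] 0.112
cup_mid 0.67 [224.1, 162.0, 247.2, 182.1] [ 0.634 -0.34   0.026] 0.043
cup_mid 0.32 [248.3, 200.2, 296.0, 249.1] [0.541 0.019 0.065] 0.121
```

```bash
python3 - <<'E'
from h import *
for n in('top','side'):
    i=cv2.imread(f'pics/{n}0.png')
    c=i[140:300,110:440] if n=='top' else i[130:360,190:420]
    cv2.imwrite(f'pics/{n}0c.png',cv2.resize(c,None,fx=2.4,fy=2.4,interpolation=cv2.INTER_CUBIC))
E
```

```text
(no output)
```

View pics/top0c.png

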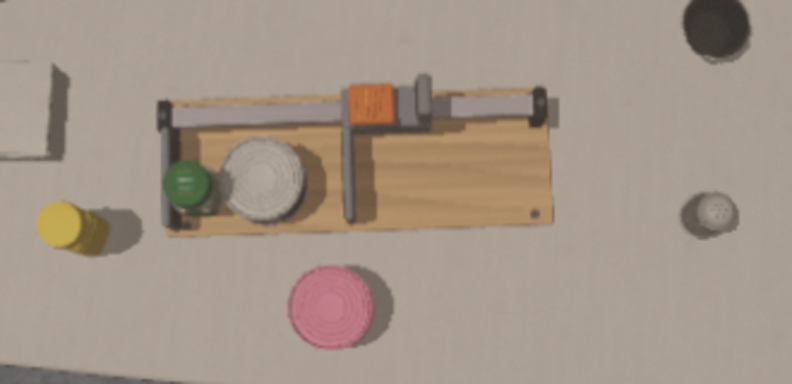

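View pics/side0c.png

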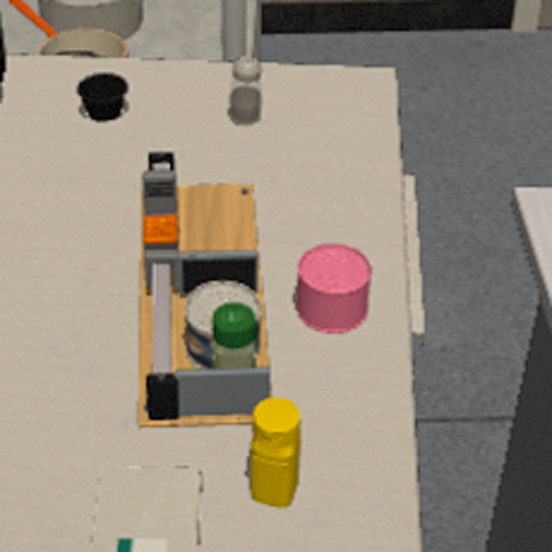

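View pics/top0.png

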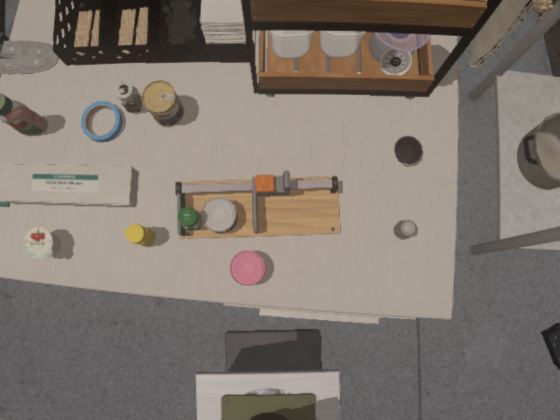

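The top view shows the rack with the white tin at crop (262,180) and the green jar at (187,185). The orange pad is at (371,104), the thumb wall at (424,95) and the black end block at (540,105). The pink tin (330,307) and yellow jar (62,222) stand outside the rack and are the look-alikes. The mill is at (715,212) and the cup at (716,25). Next I'll measure the rack frame and the pad.

```bash
python3 - <<'E'
from h import *
for n in('top','side'):
    s=pickle.load(open(n+'0.pkl','rb')); im=s['img'].astype(int)
    hsv=cv2.cvtColor(s['img'],cv2.COLOR_RGB2HSV)
    V,U=np.mgrid[0:420,0:560]
    P=unproj(s,U.ravel(),V.ravel()).reshape(420,560,3); ok=s['depth']>0
    near=ok&(abs(P[...,0]-.53)<.13)&(abs(P[...,1])<.22)
    org=near&(hsv[...,0]<14)&(hsv[...,1]>190)&(P[...,2]>.07)
    Q=P[org&(P[...,2]>.078)]
    r=cv2.minAreaRect(Q[:,:2].astype(np.float32)*1000); print(n,'pad n',len(Q),Q.mean(0).round(4),np.percentile(Q[:,2],[5,50,95]).round(4),r)
    wood=near&(P[...,2]<.02)&(hsv[...,1]>85)&(hsv[...,0]>8)&(hsv[...,0]<25)
    Q=P[wood]; r=cv2.minAreaRect(Q[:,:2].astype(np.float32)*1000); print('wood',len(Q),np.median(Q[:,2]),r)
    w=near&(P[...,2]>.108)&(abs(P[...,1]+.03)<.06)&(P[...,0]>.5); Q=P[w]; print('wall',len(Q),Q.mean(0),Q.min(0),Q.max(0))
    # obstacles
    ob=ok&(P[...,2]>.12)
    Q=P[ob&(P[...,0]<.75)&(P[...,0]>.1)]
    if len(Q): print('high',len(Q),Q.min(0),Q.max(0)); 
    vis=(np.clip(P[...,2],0,.6)/.6*255).astype(np.uint8); cv2.imwrite(f'pics/{n}h.png',cv2.applyColorMap(vis,2))
    print('wristview')
E
```

```text
<stdin>:10: RuntimeWarning: Mean of empty slice.
  ret = um.true_divide(
Traceback (most recent call last):
IndexError: index -1 is out of bounds for axis 0 with size 0
```

View pics/side0.png

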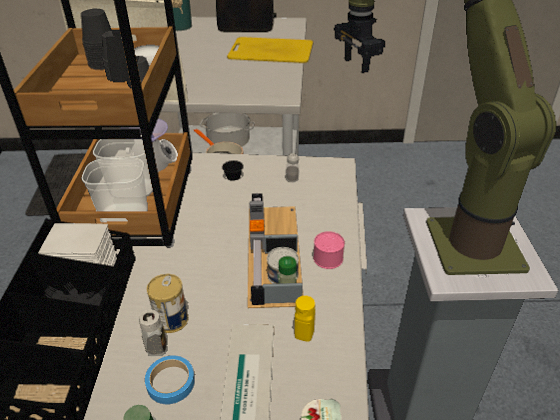

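The side view shows the arm parked at the right and back. The shelf stands at far x, so the space above the rack is open.

```bash
python3 - <<'E'
from h import *
for n in('top','side'):
    s=pickle.load(open(n+'0.pkl','rb'))
    hsv=cv2.cvtColor(s['img'],cv2.COLOR_RGB2HSV)
    V,U=np.mgrid[0:420,0:560]
    P=unproj(s,U.ravel(),V.ravel()).reshape(420,560,3); ok=s['depth']>0
    near=ok&(abs(P[...,0]-.53)<.13)&(abs(P[...,1])<.22)
    if n=='top': print(hsv[184,265],P[184,265])
    org=near&((hsv[...,0]<12)|(hsv[...,0]>170))&(hsv[...,1]>150)&(P[...,2]>.07)&(P[...,0]>.52)
    Q=P[org]
    if len(Q): print(n,'pad',len(Q),Q.mean(0).round(4),np.percentile(Q[:,2],[5,50,95]).round(4),cv2.minAreaRect(Q[:,:2].astype(np.float32)*1000))
    wood=near&(P[...,2]<.018)&(hsv[...,1]>85)&(hsv[...,0]>8)&(hsv[...,0]<25)
    wood=cv2.morphologyEx(wood.astype(np.uint8),cv2.MORPH_OPEN,np.ones((2,2)))>0
    Q=P[wood]; print('wood',len(Q),np.median(Q[:,2]),cv2.minAreaRect(Q[:,:2].astype(np.float32)*1000))
    w=near&(P[...,2]>.108)&(abs(P[...,1]+.04)<.05)&(P[...,0]>.5); Q=P[w]
    if len(Q): print('wall',len(Q),Q.mean(0),Q.min(0),Q.max(0),cv2.minAreaRect(Q[:,:2].astype(np.float32)*1000))
    # bar: z 45-62
    b=near&(P[...,2]>.045)&(P[...,2]<.062)&(P[...,0]>.54); Q=P[b]; l=cv2.fitLine(Q[:,:2].astype(np.float32),cv2.DIST_HUBER,0,.01,.01).ravel(); print('bar',len(Q),l,'yaw',np.arctan2(-l[0]*np.sign(l[1]),abs(l[1])),Q.min(0),Q.max(0),np.median(Q[:,2]))
    ob=ok&(P[...,2]>.13); Q=P[ob&(P[...,0]<.72)&(P[...,0]>.15)&(abs(P[...,1])<.8)]
    if len(Q): print('high',len(Q),Q.min(0),Q.max(0))
E
```

```text
[ 12 169 177] [ 0.55519222 -0.00664553  0.08398176]
top pad 208 [ 0.5576 -0.0063  0.0836] [0.0805 0.0836 0.087 ] ((557.5441284179688, -5.625005722045898), (36.09061050415039, 32.54523468017578), 89.67239379882812)
wood 5072 0.006246676708619505 ((463.94158935546875, 7.4038848876953125), (232.8143768310547, 359.0487976074219), 0.3816140294075012)
wall 107 [ 0.55806562 -0.05074317  0.11671668] [ 0.5416599  -0.05711733  0.10851175] [ 0.57519445 -0.04423773  0.12134679] ((558.3741455078125, -50.666439056396484), (12.356359481811523, 33.54597854614258), 88.54523468017578)
bar 1133 [ 0.00769472 -0.9999704   0.55576724  0.02060123] yaw 0.007694797 [ 0.54053101 -0.1617779   0.04501879] [0.57618366 0.19005546 0.06199365] 0.05402659007186293
high 728 [ 0.1792958  -0.51247009  0.13027696] [0.71998732 0.58038429 0.34868601]
side pad 4 [ 0.5559 -0.0135  0.0807] [0.0763 0.082  0.0834] ((553.4588623046875, -6.1030426025390625), (28.080074310302734, 33.734928131103516), 12.833724975585938)
wood 1609 0.006494528290420315 ((510.3554382324219, 406.86737060546875), (129.84091186523438, 1142.502197265625), 0.5903449058532715)
wall 74 [ 0.55617456 -0.04684876  0.11460151] [ 0.53993894 -0.05574535  0.10823295] [ 0.57278344 -0.03950093  0.12132121] ((556.1175537109375, -48.26591491699219), (33.46356964111328, 15.206233024597168), 7.0825419425964355)
bar 548 [ 0.01134486 -0.9999356   0.5555742   0.07643291] yaw 0.011345104 [ 0.5414913  -0.16157992  0.04522627] [0.57412505 0.19381975 0.06197237] 0.054455757262327306
high 2041 [ 0.18045837 -0.66232466  0.1359717 ] [0.71981643 0.56759676 0.45166071]
```

The rack yaw is about 0.01 rad, and both the pad (z ≈ 0.084, against 0.086 expected) and the wall top agree with the given heights. The pad centre is at about (0.557, -0.005) and the wall face at y ≈ -0.0445. That puts the jaw at about 24 mm of travel with about 100 mm left to push. I'll move above the pad with the fingers shut.

{"fn": "send_rows", "kwargs": {
  "series": [
    {"dx": 31.5, "dy": -24.2, "grip": 0},
    {"dx": 31.5, "dy": -24.2, "grip": 0},
    {"dx": 31.5, "dy": -24.2, "grip": 0},
    {"dx": 31.5, "dy": -24.2, "grip": 0},
    {"dx": 31.5, "dy": -24.2, "grip": 0},
    {"dx": 31.5, "dy": -24.2, "grip": 0},
    {"dx": 31.5, "dy": -24.2, "grip": 0},
    {"dx": 31.5, "dy": -24.2, "grip": 0},
    {"dx": 31.5, "dy": -24.2, "grip": 0},
    {"dx": 31.5, "dy": -24.2, "grip": 0},
    {"dx": 31.5, "dy": -24.2, "grip": 0},
    {"dx": 31.5, "dy": -24.2, "grip": 0},
    {"dx": 31.5, "dy": -24.2, "grip": 0},
    {"dx": 31.5, "dy": -24.2, "grip": 0},
    {"dx": 31.5, "dy": -24.2, "grip": 0},
    {"dx": 31.5, "dy": -24.2, "grip": 0},
    {"turn": 0.13, "grip": 0},
    {"turn": 0.13, "grip": 0},
    {"turn": 0.13, "grip": 0},
    {"grip": 0}
  ],
  "force": 20
}}

```text
schema error: expected keys grip, dx, dy, dz, turn
```

{"fn": "send_rows", "kwargs": {
  "series": [
    {"dx": 31.5, "dy": -24.2, "dz": 0, "turn": 0, "grip": 0},
    {"dx": 31.5, "dy": -24.2, "dz": 0, "turn": 0, "grip": 0},
    {"dx": 31.5, "dy": -24.2, "dz": 0, "turn": 0, "grip": 0},
    {"dx": 31.5, "dy": -24.2, "dz": 0, "turn": 0, "grip": 0},
    {"dx": 31.5, "dy": -24.2, "dz": 0, "turn": 0, "grip": 0},
    {"dx": 31.5, "dy": -24.2, "dz": 0, "turn": 0, "grip": 0},
    {"dx": 31.5, "dy": -24.2, "dz": 0, "turn": 0, "grip": 0},
    {"dx": 31.5, "dy": -24.2, "dz": 0, "turn": 0, "grip": 0},
    {"dx": 31.5, "dy": -24.2, "dz": 0, "turn": 0, "grip": 0},
    {"dx": 31.5, "dy": -24.2, "dz": 0, "turn": 0, "grip": 0},
    {"dx": 31.5, "dy": -24.2, "dz": 0, "turn": 0, "grip": 0},
    {"dx": 31.5, "dy": -24.2, "dz": 0, "turn": 0, "grip": 0},
    {"dx": 31.5, "dy": -24.2, "dz": 0, "turn": 0, "grip": 0},
    {"dx": 31.5, "dy": -24.2, "dz": 0, "turn": 0, "grip": 0},
    {"dx": 31.5, "dy": -24.2, "dz": 0, "turn": 0, "grip": 0},
    {"dx": 31.5, "dy": -24.2, "dz": 0, "turn": 0, "grip": 0},
    {"dx": 0, "dy": 0, "dz": 0, "turn": 0.13, "grip": 0},
    {"dx": 0, "dy": 0, "dz": 0, "turn": 0.13, "grip": 0},
    {"dx": 0, "dy": 0, "dz": 0, "turn": 0.13, "grip": 0},
    {"dx": 0, "dy": 0, "dz": 0, "turn": 0, "grip": 0}
  ],
  "force": 20
}}

```text
clock: 2.8
tool_pos: [0.5571, -0.0187, 0.2388]
eef_rot: [1.0, 0.008, 0.0, 0.0]
contact_force: [0.1, 0.5, -0.7]
opening: 0.006
```

```bash
python3 - <<'E'
from h import *
for n in('top','wrist','side'):
    s=snap(n,n+'1')
a=cv2.imread('pics/wrist1.png');b=cv2.imread('pics/side1.png')[150:350,180:400]
cv2.imwrite('pics/ws1.png',np.hstack([cv2.resize(a,(420,315)),cv2.resize(b,(346,315))]))
s=pickle.load(open('wrist1.pkl','rb'));hsv=cv2.cvtColor(s['img'],cv2.COLOR_RGB2HSV)
V,U=np.mgrid[0:420,0:560];P=unproj(s,U.ravel(),V.ravel()).reshape(420,560,3)
m=(hsv[...,0]<14)&(hsv[...,1]>150)&(P[...,2]>.07)&(P[...,2]<.1)&(P[...,0]>.52)&(s['depth']>0);Q=P[m]
print(len(Q),Q.mean(0),np.percentile(Q[:,2],[5,50,95]),cv2.minAreaRect(Q[:,:2].astype(np.float32)*1000))
E
```

```text
1194 [ 0.56042968 -0.00480864  0.08355968] [0.08217715 0.08359818 0.08485353] ((559.5711669921875, -4.789569854736328), (35.16372299194336, 37.74814224243164), 0.6829091906547546)
```

View pics/ws1.png

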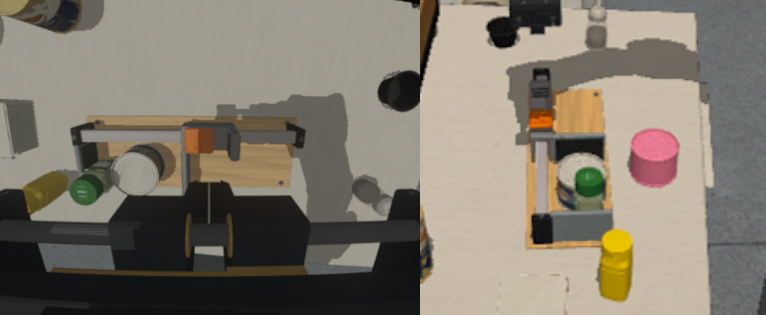

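The wrist view puts the pad at y = -0.0048, z = 0.084, which agrees with the top view. The shut fingers are over the wall side of the pad and ahead of the wall, so I'll descend.

{"fn": "send_rows", "kwargs": {
  "series": [
    {"dx": 1, "dy": 0, "dz": 30, "turn": 0, "grip": 0},
    {"dx": 0, "dy": 0, "dz": 30, "turn": 0, "grip": 0},
    {"dx": 0, "dy": 0, "dz": 30, "turn": 0, "grip": 0},
    {"dx": 0, "dy": 0, "dz": 30, "turn": 0, "grip": 0},
    {"dx": 0, "dy": 0, "dz": 20, "turn": 0, "grip": 0},
    {"dx": 0, "dy": 0, "dz": 8, "turn": 0, "grip": 0},
    {"dx": 0, "dy": 0, "dz": 0, "turn": 0, "grip": 0}
  ]
}}

```text
clock: 3.65
tool_pos: [0.5575, -0.019, 0.09]
eef_rot: [1.0, 0.009, -0.001, -0.0]
contact_force: [-1.4, -0.0, 0.0]
opening: 0.008
```

{"fn": "send_rows", "kwargs": {
  "series": [
    {"dx": 0, "dy": 0, "dz": 3, "turn": 0, "grip": 0},
    {"dx": 0, "dy": 0, "dz": 3, "turn": 0, "grip": 0},
    {"dx": 0, "dy": 0, "dz": 3, "turn": 0, "grip": 0},
    {"dx": 0, "dy": 0, "dz": 2, "turn": 0, "grip": 0},
    {"dx": 0, "dy": 0, "dz": 0, "turn": 0, "grip": 0}
  ]
}}

```text
clock: 4.15
tool_pos: [0.5588, -0.019, 0.0803]
eef_rot: [1.0, 0.008, 0.001, 0.0]
contact_force: [0.0, -0.5, 5.0]
opening: 0.008
```

{"fn": "send_rows", "kwargs": {
  "series": [
    {"dx": 0, "dy": 0, "dz": 2, "turn": 0, "grip": 0},
    {"dx": 0, "dy": 0, "dz": 2, "turn": 0, "grip": 0},
    {"dx": 0, "dy": 0, "dz": 0, "turn": 0, "grip": 0},
    {"dx": 0, "dy": 0, "dz": 0, "turn": 0, "grip": 0}
  ]
}}

```text
clock: 4.55
tool_pos: [0.5588, -0.019, 0.0766]
eef_rot: [1.0, 0.008, 0.001, 0.0]
contact_force: [0.2, 0.8, 7.3]
opening: 0.006
```

At 7.3 N the pad is almost fully down but not on its hard stop. Now I'll push.

{"fn": "send_rows", "kwargs": {
  "series": [
    {"dx": 0, "dy": 3, "dz": 0, "turn": 0, "grip": 0},
    {"dx": 0, "dy": 3, "dz": 0, "turn": 0, "grip": 0},
    {"dx": 0, "dy": 3, "dz": 0, "turn": 0, "grip": 0},
    {"dx": 0, "dy": 3, "dz": 0, "turn": 0, "grip": 0},
    {"dx": 0, "dy": 4, "dz": 0, "turn": 0, "grip": 0},
    {"dx": 0, "dy": 4, "dz": 0, "turn": 0, "grip": 0},
    {"dx": 0, "dy": 0, "dz": 0, "turn": 0, "grip": 0}
  ]
}}

```text
clock: 5.25
tool_pos: [0.5591, -0.0394, 0.0767]
eef_rot: [1.0, 0.008, 0.001, 0.0]
contact_force: [-0.2, -1.1, 7.1]
opening: 0.004
```

```bash
python3 - <<'E'
from h import *
s=snap('side','side2'); cv2.imwrite('pics/s2.png',cv2.resize(s['img'][130:300,200:350,::-1],None,fx=3.4,fy=3.4))
E
```

```text
(no output)
```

View pics/s2.png

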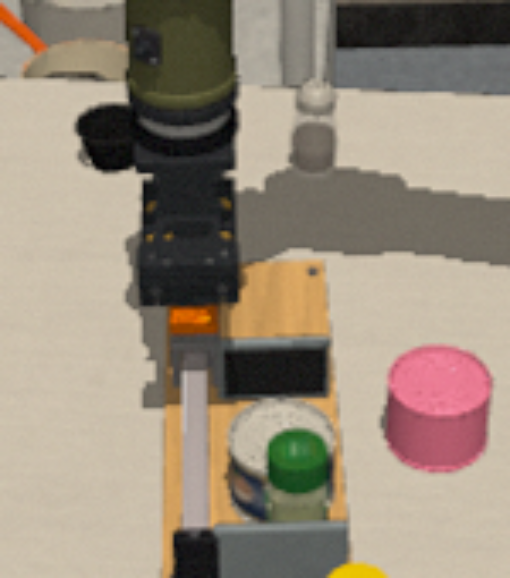

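The gap to the tin has opened, so the jaw is moving with the finger, and the pad force is still 7 N. I'll continue.

{"fn": "send_rows", "kwargs": {
  "series": [
    {"dx": 0, "dy": 5, "dz": 0, "turn": 0, "grip": 0},
    {"dx": 0, "dy": 6, "dz": 0, "turn": 0, "grip": 0},
    {"dx": 0, "dy": 6, "dz": 0, "turn": 0, "grip": 0},
    {"dx": 0, "dy": 6, "dz": 0, "turn": 0, "grip": 0},
    {"dx": 0, "dy": 6, "dz": 0, "turn": 0, "grip": 0},
    {"dx": 0, "dy": 6, "dz": 0, "turn": 0, "grip": 0},
    {"dx": 0, "dy": 6, "dz": 0, "turn": 0, "grip": 0},
    {"dx": 0, "dy": 6, "dz": 0, "turn": 0, "grip": 0},
    {"dx": 0, "dy": 6, "dz": 0, "turn": 0, "grip": 0},
    {"dx": 0, "dy": 6, "dz": 0, "turn": 0, "grip": 0},
    {"dx": 0, "dy": 6, "dz": 0, "turn": 0, "grip": 0},
    {"dx": 0, "dy": 6, "dz": 0, "turn": 0, "grip": 0},
    {"dx": 0, "dy": 5, "dz": 0, "turn": 0, "grip": 0},
    {"dx": 0, "dy": 3, "dz": 0, "turn": 0, "grip": 0},
    {"dx": 0, "dy": 0, "dz": 0, "turn": 0, "grip": 0}
  ]
}}

```text
clock: 6.8
tool_pos: [0.5604, -0.1163, 0.0766]
eef_rot: [1.0, 0.009, 0.001, -0.001]
contact_force: [-0.3, 2.4, 8.2]
opening: 0.001
```

{"fn": "send_rows", "kwargs": {
  "series": [
    {"dx": 0, "dy": 3, "dz": 0, "turn": 0, "grip": 0},
    {"dx": 0, "dy": 3, "dz": 0, "turn": 0, "grip": 0},
    {"dx": 0, "dy": 2, "dz": 0, "turn": 0, "grip": 0},
    {"dx": 0, "dy": 0, "dz": 0, "turn": 0, "grip": 0}
  ]
}}

```text
clock: 7.2
tool_pos: [0.5607, -0.1202, 0.0765]
eef_rot: [1.0, 0.011, 0.001, -0.003]
contact_force: [-1.4, 10.4, 8.4]
opening: 0.004
```

It stopped at y = -0.120 and the push force rose to 10 N, which looks like the end block. I'll check this while still pressing.

```bash
python3 - <<'E'
from h import *
s=snap('top','top3'); cv2.imwrite('pics/t3.png',cv2.resize(s['img'][140:260,160:420,::-1],None,fx=3,fy=3))
s=snap('side','side3')
E
```

```text
(no output)
```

View pics/t3.png

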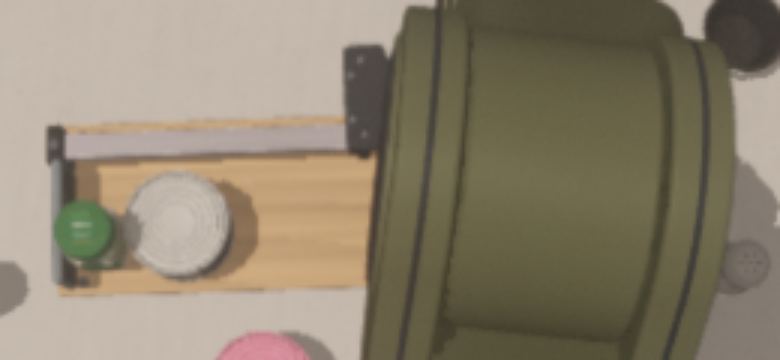

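{"fn": "send_rows", "kwargs": {
  "series": [
    {"dx": 0, "dy": 2, "dz": 0, "turn": 0, "grip": 0},
    {"dx": 0, "dy": 2, "dz": 0, "turn": 0, "grip": 0},
    {"dx": 0, "dy": 0, "dz": 0, "turn": 0, "grip": 0}
  ]
}}

```text
clock: 7.6
tool_pos: [0.5607, -0.1203, 0.0766]
eef_rot: [1.0, 0.012, 0.0, -0.006]
contact_force: [-2.4, 16.7, 11.2]
opening: 0.004
```

Another 4 mm of command gave no motion, only more force (16.7 N). The top view hides the jaw behind the arm. I'll ease the push, lift straight up and check.

{"fn": "send_rows", "kwargs": {
  "series": [
    {"dx": 0, "dy": -5, "dz": 0, "turn": 0, "grip": 0},
    {"dx": 0, "dy": -4, "dz": -2, "turn": 0, "grip": 0},
    {"dx": 0, "dy": -1, "dz": -5, "turn": 0, "grip": 0},
    {"dx": 0, "dy": 0, "dz": -10, "turn": 0, "grip": 0},
    {"dx": 0, "dy": 0, "dz": -30, "turn": 0, "grip": 0},
    {"dx": 0, "dy": 0, "dz": -40, "turn": 0, "grip": 0},
    {"dx": 0, "dy": 0, "dz": -40, "turn": 0, "grip": 0},
    {"dx": -40, "dy": 0, "dz": -20, "turn": 0, "grip": 0},
    {"dx": -40, "dy": 0, "dz": 0, "turn": 0, "grip": 0},
    {"dx": 0, "dy": 0, "dz": 0, "turn": 0, "grip": 0}
  ]
}}

```text
clock: 8.6
tool_pos: [0.472, -0.1219, 0.223]
eef_rot: [1.0, 0.007, -0.004, 0.0]
contact_force: [-0.2, -0.1, 0.1]
opening: 0.005
```

```bash
python3 - <<'E'
from h import *
for n in('top','side','wrist'):
    s=snap(n,n+'4');hsv=cv2.cvtColor(s['img'],cv2.COLOR_RGB2HSV)
    V,U=np.mgrid[0:420,0:560];P=unproj(s,U.ravel(),V.ravel()).reshape(420,560,3);ok=s['depth']>0
    near=ok&(abs(P[...,0]-.56)<.03)&(P[...,1]<0)&(P[...,1]>-.17)
    Q=P[near&(hsv[...,0]<16)&(hsv[...,1]>150)&(P[...,2]>.07)&(P[...,2]<.1)]
    if len(Q):print(n,'pad',len(Q),Q.mean(0).round(4),np.percentile(Q[:,2],[5,50,95]).round(4))
    Q=P[near&(P[...,2]>.108)&(P[...,2]<.125)]
    if len(Q):print('wall',len(Q),Q.mean(0).round(4))
    if n!='wrist':
      for t in('tin_mid','jar_mid','mill_mid','cup_mid'):
        for r in regions_of(s,t)[:2]:
            v,u=np.nonzero(r['pixels']&ok)
            if len(v): print(t,round(r['score'],2),np.median(P[v,u],0).round(3))
a=cv2.imread('pics/wrist4.png');b=cv2.imread('pics/side4.png')[130:330,190:400]
cv2.imwrite('pics/ws4.png',np.hstack([cv2.resize(a,(420,315)),cv2.resize(b,(331,315))]))
E
```

```text
top pad 167 [ 0.5595 -0.0896  0.086 ] [0.083  0.0859 0.0889]
tin_mid 0.82 [0.381 0.035 0.055]
tin_mid 0.7 [0.495 0.093 0.061]
jar_mid 0.81 [0.453 0.257 0.101]
jar_mid 0.76 [0.484 0.148 0.108]
mill_mid 0.41 [ 0.456 -0.31   0.087]
cup_mid 0.81 [ 0.642 -0.334  0.014]
side pad 133 [ 0.5579 -0.0912  0.0857] [0.0819 0.086  0.089 ]
wall 76 [ 0.5572 -0.1386  0.1155]
tin_mid 0.75 [0.511 0.094 0.061]
tin_mid 0.73 [0.381 0.057 0.053]
jar_mid 0.88 [0.486 0.17  0.1  ]
jar_mid 0.8 [0.455 0.284 0.072]
mill_mid 0.81 [ 0.457 -0.293  0.048]
cup_mid 0.82 [ 0.635 -0.339  0.026]
wrist pad 1672 [ 0.5603 -0.0968  0.0862] [0.0847 0.0862 0.0875]
wall 742 [ 0.561  -0.1422  0.1167]
```

View pics/ws4.png

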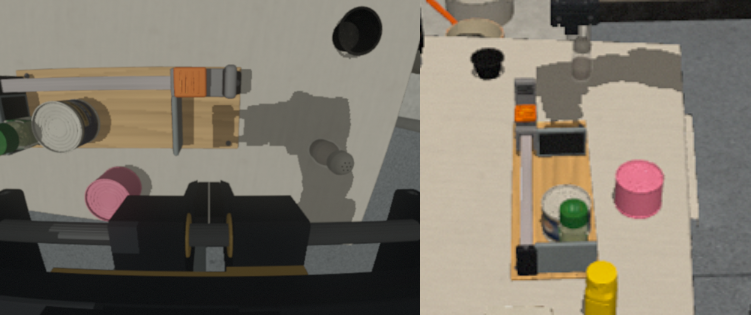

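The wrist view shows the wall (230,82) right in front of the black block (238,82). Measured travel is about 92 mm and the pad is up at 0.086. I'll zoom in for any gap and estimate the absolute travel.

```bash
python3 - <<'E'
from h import *
s=pickle.load(open('wrist4.pkl','rb'))
cv2.imwrite('pics/w4c.png',cv2.resize(s['img'][70:220,200:350,::-1],None,fx=4,fy=4,interpolation=cv2.INTER_CUBIC))
hsv=cv2.cvtColor(s['img'],cv2.COLOR_RGB2HSV)
V,U=np.mgrid[0:420,0:560];P=unproj(s,U.ravel(),V.ravel()).reshape(420,560,3)
wood=(hsv[...,0]>8)&(hsv[...,0]<25)&(hsv[...,1]>85)&(abs(P[...,2]-.006)<.005)&(s['depth']>0)
wood=cv2.morphologyEx(wood.astype(np.uint8),cv2.MORPH_OPEN,np.ones((3,3)))>0
Q=P[wood&(abs(P[...,0]-.51)<.1)&(P[...,1]<.05)&(P[...,1]>-.25)]
print('wood -y edge',np.percentile(Q[:,1],[.2,1,3]))
# profile along the bar axis
for y in np.arange(-.06,-.20,-.004):
    k=(abs(P[...,0]-.560)<.012)&(abs(P[...,1]-y)<.002)&(s['depth']>0)
    if k.sum(): print(round(y,3),P[k][:,2].max().round(3),np.median(P[k][:,2]).round(3),s['img'][k].mean(0).round())
E
```

```text
wood -y edge [-0.16823371 -0.16647423 -0.16238694]
-0.06 0.056 0.054 [144. 138. 130.]
-0.064 0.056 0.054 [145. 140. 134.]
-0.068 0.066 0.055 [134. 129. 124.]
-0.072 0.068 0.066 [117. 111. 105.]
-0.076 0.087 0.085 [146.  95.  65.]
-0.08 0.089 0.086 [171. 104.  55.]
-0.084 0.088 0.087 [170. 105.  56.]
-0.088 0.088 0.086 [167. 102.  54.]
-0.092 0.088 0.086 [163.  99.  52.]
-0.096 0.088 0.086 [171. 104.  55.]
-0.1 0.089 0.086 [163.  98.  51.]
-0.104 0.088 0.086 [170. 103.  54.]
-0.108 0.089 0.087 [166. 100.  52.]
-0.112 0.088 0.086 [168. 102.  53.]
-0.116 0.087 0.085 [113.  74.  50.]
-0.12 0.068 0.066 [74. 72. 68.]
-0.124 0.068 0.066 [109. 107. 103.]
-0.128 0.068 0.066 [112. 111. 107.]
-0.132 0.068 0.066 [112. 111. 107.]
-0.136 0.118 0.102 [81. 79. 75.]
-0.14 0.12 0.118 [111. 110. 106.]
-0.144 0.12 0.118 [108. 108. 104.]
-0.148 0.12 0.117 [88. 87. 83.]
-0.156 0.065 0.062 [49. 47. 44.]
-0.16 0.064 0.062 [42. 41. 37.]
-0.168 0.001 0.001 [67. 65. 60.]
-0.172 0.002 -0.0 [94. 92. 84.]
-0.176 0.002 -0.0 [100.  98.  90.]
-0.18 0.002 0.0 [101.  98.  90.]
-0.184 0.002 0.0 [107. 104.  96.]
-0.188 0.002 0.0 [152. 148. 137.]
-0.192 0.001 0.0 [157. 154. 142.]
-0.196 0.003 0.0 [156. 153. 142.]
```

View pics/w4c.png

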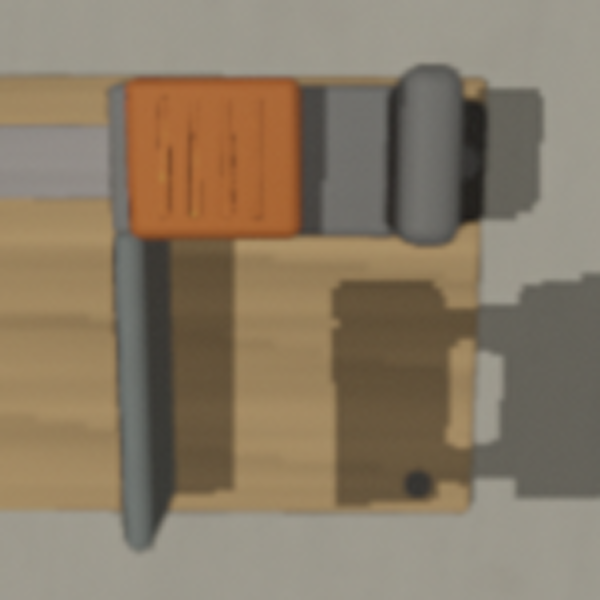

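The carriage ends at about -0.150 and the block's black top begins right there. The absolute travel works out at 0.118–0.120 from the base edge, which is close to the 0.117 limit. I'll check the block's near face using the pictures from before the push, when it was unoccluded.

```bash
python3 - <<'E'
from h import *
for f in('top0','side0','wrist1','wrist4','top4','side4'):
    s=pickle.load(open(f+'.pkl','rb'))
    V,U=np.mgrid[0:420,0:560];P=unproj(s,U.ravel(),V.ravel()).reshape(420,560,3);ok=s['depth']>0
    k=ok&(abs(P[...,0]-.558)<.025)&(P[...,1]<-.13)&(P[...,1]>-.2)&(P[...,2]>.058)&(P[...,2]<.066)&(s['img'].max(2)<75)
    Q=P[k]
    if len(Q): print(f,'block',len(Q),np.percentile(Q,[2,50,98],axis=0).round(4).tolist())
    hsv=cv2.cvtColor(s['img'],cv2.COLOR_RGB2HSV)
    wood=ok&(hsv[...,0]>8)&(hsv[...,0]<25)&(hsv[...,1]>75)&(abs(P[...,2]-.006)<.006)&(abs(P[...,0]-.50)<.04)&(abs(P[...,1])<.25)
    ys=P[wood][:,1]
    if len(ys): print(f,'wood y',np.percentile(ys,[.5,1,99,99.5]).round(4))
    # carriage top (z~.066) end
    k=ok&(abs(P[...,0]-.558)<.012)&(abs(P[...,2]-.066)<.003)&(P[...,1]<.05)
    if k.sum(): print('  carr top y',np.percentile(P[k][:,1],[2,98]).round(4))
    for x in(.555,.56):
        k=ok&(abs(P[...,0]-x)<.005)&(P[...,1]<-.125)&(P[...,1]>-.19); o=np.argsort(P[k][:,1])
        if f in('top0','wrist1'): print([(round(a,3),round(b,3)) for a,b in P[k][o][:,1:][::max(1,k.sum()//22)]])
E
```

```text
top0 block 43 [[0.5447, -0.161, 0.0589], [0.5558, -0.1563, 0.0617], [0.5715, -0.1518, 0.0653]]
top0 wood y [-0.1683 -0.1669  0.1679  0.1726]
  carr top y [-0.1598  0.0218]
[(np.float64(-0.19), np.float64(0.003)), (np.float64(-0.186), np.float64(-0.001)), (np.float64(-0.183), np.float64(0.003)), (np.float64(-0.179), np.float64(0.001)), (np.float64(-0.175), np.float64(-0.003)), (np.float64(-0.17), np.float64(-0.003)), (np.float64(-0.161), np.float64(0.065)), (np.float64(-0.159), np.float64(0.065)), (np.float64(-0.155), np.float64(0.062)), (np.float64(-0.152), np.float64(0.062)), (np.float64(-0.15), np.float64(0.015)), (np.float64(-0.149), np.float64(0.053)), (np.float64(-0.147), np.float64(0.053)), (np.float64(-0.144), np.float64(0.054)), (np.float64(-0.142), np.float64(0.055)), (np.float64(-0.14), np.float64(0.048)), (np.float64(-0.14), np.float64(0.006)), (np.float64(-0.137), np.float64(0.006)), (np.float64(-0.135), np.float64(0.005)), (np.float64(-0.133), np.float64(0.008)), (np.float64(-0.131), np.float64(0.005)), (np.float64(-0.129), np.float64(0.056)), (np.float64(-0.127), np.flo
[... 2862 characters left out ...]
np.float64(-0.138), np.float64(0.055)), (np.float64(-0.137), np.float64(0.054)), (np.float64(-0.135), np.float64(0.006)), (np.float64(-0.134), np.float64(0.055)), (np.float64(-0.132), np.float64(0.054)), (np.float64(-0.131), np.float64(0.054)), (np.float64(-0.129), np.float64(0.054)), (np.float64(-0.127), np.float64(0.055)), (np.float64(-0.126), np.float64(0.053))]
wrist4 block 181 [[0.5478, -0.1615, 0.0597], [0.5613, -0.1582, 0.0619], [0.5749, -0.1553, 0.0646]]
wrist4 wood y [-0.1678 -0.1667  0.1721  0.1763]
  carr top y [-0.1572 -0.0704]
top4 wood y [-0.1162 -0.1098  0.1712  0.1742]
  carr top y [-0.0768 -0.0702]
side4 wood y [-0.1666 -0.1657  0.1949  0.2215]
  carr top y [-1.4971 -0.0667]
```

Before the push the block's near face was at y = -0.1495. The carriage now spans -0.070 to -0.150, so it is against the block. The pad is up, the arm is clear, and the objects are unmoved.

```bash
python3 -c "
from plant import *
print(get_state()['contact_force']);print(finish_job())"
```

```text
[-0.18165685 -0.08894998  0.16171054]
the job is handed in; nothing more can be done
None
```

The jaw is back against the black end block, and I handed the job in at about 8.8 s of the 35 s. I pressed the orange release almost fully down with the shut fingers (7–8 N) and pushed the jaw back about 92 mm with the release held down. I stopped when it no longer moved under a 17 N push, then eased off and lifted clear.

**Last checks:**
- **Jaw:** its far end is at y ≈ -0.150, and the block's near face measured -0.1495 before the push.
- **Release:** it has sprung back up, with its top at 86 mm.
- **Tin, jar and cup:** all are within about 2 mm of where they started.
- **Pepper mill:** the side camera shows it unmoved. The top camera put it 11 mm off, but with a low score (0.41) and the arm probably partly hiding it, so I trusted the side view.
- **Arm:** it is clear of everything, with no contact force.

**One disagreement:** working out the jaw travel from the base edge gave 0.118–0.120 m instead of 0.125 m. That is close to the 0.117 m limit and within a few mm of camera error. I relied on the closed gap at the block and the hard stop instead.

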